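# Clear the spent tape core from the rack into the tilt-out waste bin

### The job

One bar of the tape rack has only an empty cardboard core at its open end. Pull the tilt-out waste bin forward to its stop, slide the core off its bar and drop it into the bin, then push the bin shut again. Leave the rolls of tape on their bars and do not disturb anything else on the bench.

Things in the scene. Friction and masses are not known exactly. Their poses are not given: they have to be found in the camera images.
- tape_rack: Grey steel tape rack screwed to the bench. Origin on the bench under the middle of its upright plate (220 wide, 6 thick, 170 mm high); base plate 240 x 130 x 6 mm. Two level steel bars, 16 mm diameter, are fixed in the plate at own x = -65 and +65 mm, axis 135 mm above the bench, and run along own +y to an open end. Own z is up.
- bar_near_end (a point): Middle of the face of the open end of the bar at the rack's own x = -65 mm, 175 mm from the plate's middle. The last 12 mm of the bar is a black end cap 24 mm in diameter: what hangs on the bar must be lifted until about centred on the bar's axis to pass it.
- bar_far_end (a point): The same for the bar at the rack's own x = +65 mm.
- core_center (a point): Centre of the empty cardboard core, a thin plain tube, 46 mm outside, bore 38 mm, 50 mm long along its own y, about 20 g, loose. At the start it hangs on either bar, outermost there, the tube along the bar, its centre 75 to 105 mm from the rack's plate and 11 mm below the bar's axis (its bore rests on the bar).
- roll_outer_center (a point): Centre of a full roll of cream masking tape, 76 mm outside, bore 38 mm, 48 mm wide, 0.15 kg, outermost on the other bar. It stays there.
- roll_in_near_center (a point): Centre of a full roll of masking tape, 76 mm outside, bore 38 mm, 24 mm wide, at the plate end (30 mm along) of the bar at own x = -65 mm. It stays there.
- roll_in_far_center (a point): The same, on the bar at own x = +65 mm. It stays there.
- bin_housing: White carcass of the tilt-out waste bin, fixed to the bench, 170 wide (own y) x 170 deep (own x) x 200 mm high, open at the front, which looks along its own -x. Origin under the middle of its footprint; own z up. The bin tips out of this front.
- bin_pivot (a point): The bin's hinge axis: along the carcass's own y, 85 mm in front of the carcass's origin and 12 mm above the bench.
- waste_bin (a joint): Tilt of the waste bin, rad: 0 shut, 0.6 fully forward at its stop. Its top swings towards the carcass's own -x and down. It opens with 1 to 2 N at the handle. Past about 0.5 it falls forward to its stop under its own weight and stays there; below about 0.2 it falls shut; in between it may stay where it is.
- bin_handle (a point): Middle of the steel bow handle that slopes up and out from the bin's front: a level round bar, 10 mm diameter, 76 mm long along the carcass's own y, open behind. Shut, it is 35 mm in front of the hinge axis and 215 mm above it (27 mm above the carcass); it turns with the bin. Panel 10 mm thick, top edge 185 mm above the hinge. Axes are the bin's: the carcass's own when shut.
- bin_floor (a point): Middle of the bin's inner floor, axes as bin_handle. Inside 116 mm deep (own x), 140 mm wide (own y); front panel 181 mm, back wall 116 mm above the floor. At the stop the mouth, seen from above, reaches from the carcass's front to about 100 mm before it, its front edge about 165 mm above the bench.
- gouge: Lino gouge with a wooden handle, 105 mm long, lying on a plywood bench hook (fixed, 200 x 160 mm, 43 mm high).
- brayer: Ink roller (brayer) lying on the bench, 170 x 94 mm, 38 mm high.
- ink_jar: Closed white ink jar, 60 mm diameter, 72 mm high, standing.
- ink_tin: Flat ink tin, 88 mm diameter, 38 mm high.
- brush_mug: White mug of brushes, mug 76 mm diameter and 85 mm high, brushes to about 180 mm.
- pencil: Dark blue pencil, 176 mm long, lying.
Things that resemble listed ones, but are neither listed nor needed, are in the scene too. Leave any blue or red look-alike of the part that bears roll_in_near_center alone. Leave any red look-alike of the part that bears roll_outer_center alone.

How it is judged:
On the way, in this order (a step that is already met when the one before it is completed fails the run):
1. the waste bin is pulled fully forward to its stop (value of joint waste_bin above 0.53 rad), for 0.2 s.
2. the core lies in the open bin (x of core_center in the frame of bin_floor between -0.06 and 0.06 m and y of core_center in the frame of bin_floor between -0.07 and 0.07 m and z of core_center in the frame of bin_floor between 0 and 0.12 m and value of joint waste_bin above 0.4 rad and contact force between the fingers and core below 0.1 N), for 0.2 s.
At the end, for the whole second after the job is handed in: The core lies at rest inside the waste bin, the bin is shut (within 0.06 rad), and all three rolls of tape still hang on their bars (x of core_center in the frame of bin_floor between -0.06 and 0.06 m and y of core_center in the frame of bin_floor between -0.07 and 0.07 m and z of core_center in the frame of bin_floor between 0 and 0.12 m and value of joint waste_bin below 0.06 rad and linear speed of core below 0.05 m/s and y of roll_outer_center in the frame of tape_rack between 0 and 0.15 m and z of each of roll_outer_center, roll_in_near_center, roll_in_far_center in the frame of tape_rack above 0.105 m and y of roll_in_near_center in the frame of tape_rack between 0 and 0.15 m and y of roll_in_far_center in the frame of tape_rack between 0 and 0.15 m); the robot touches nothing.
It fails at once if a roll of tape is shifted more than 30 mm (distance of any of roll_outer_center, roll_in_near_center, roll_in_far_center from where it was at the start of the episode above 0.03 m).
It fails at once if something else on the bench is shifted more than 40 mm (distance of any of gouge, brayer, ink_jar, ink_tin, brush_mug, pencil from where it was at the start of the episode above 0.04 m).
It also fails if it takes over 61 s, if anything falls off the work surface, if the arm or the gripper's body presses on something with over 40 N, if the wrist force passes 120 N, or if a joint passes its speed limit or range.

### The arm

A 7-joint arm with a two-finger parallel gripper is mounted at the origin on the work surface. World frame = base frame: x ahead of the robot, y to its left, z up, the work surface at z = 0. Lengths are in m, angles in rad, forces in N, time in s.
With the tool pointing down it reaches from about 0.425 to 0.95 m from the base axis. Payload 16.7 kg.
Tool frame: the origin (TCP) lies midway between the tips of the shut fingers; the grasp point (between the pads) lies 19 mm behind it; z points along the fingers, y is the line along which they close (so a half turn about z gives the same grasp; the last joint's range is limited). The gripper opens to 94 mm and grips with 3 to 60 N. Pads are 16 mm wide; open, the fingers measure 119 mm over their backs; the gripper's body (75 mm by 177 mm) begins 78 mm behind the grasp point.
Start: joints at [-1.365, 0.426, 0.074, 1.606, -0.034, 1.111, -0.067], TCP at [0.235, 0.633, 0.178] pointing down, gripper open.
Joint ranges: [-2.85, 2.85], [-0.5, 2.14], [-1.23, 1.37], [0.21, 2.46], [-1.02, 4.16], [0.16, 2.05], [-2.73, 2.73]. Speed limits (rad/s): [1.89, 1.89, 2.39, 2.39, 3.01, 3.01, 3.01].

### API

Orientations are given as a unit quaternion [x, y, z, w].
In Python, from workcell import env gives the robot as it stands.
- The arm moves only by the tool step_arm, never from a script. Its argument "deltas" is a list that holds one entry, the list of rows, each a list of 7 numbers: the shift along the tool's x, y, z each as a share of 0.25 m, from -1 to 1, then the turn, a rotation vector about the tool's x, y, z each as a share of 30 degrees, from -1 to 1, then the finger opening in mm, from 0 to 94. In form: [[[dx, dy, dz, wx, wy, wz, claw], ...]]. A call has 1 to 20 rows; each row is the pose to reach, as a shift and turn from the pose commanded when the call began, along the tool's axes at that moment; what a row does not reach only later rows make up. A row lasts 1/12 s, in which the tool goes at most 41.7 mm and 7.16 degrees, less where a joint would pass 70% of its speed; a pose out of reach is approached as far as the arm can. A call with a number of a shift or a turn outside -1 to 1 is refused whole. A call with a gripper value outside its range is refused whole. The fingers move at their own pace and stop on an object; "force" is the grip in N (left out, the last holds). Time passes only in rows, so rows that repeat a pose let the fingers close. It gives the time, the measured TCP pose, the force, the opening and the grip force at its end, in the units of the state.
- env.get_state(): the state, without advancing time (a new reading comes with each control period).
- env.grab_frame(name): name is "scene" or "top"; returns the picture (480x640x3 uint8, red, green, blue); there is no depth.
- env.get_calibration(name): a dict with "camera_matrix" (3x3 intrinsics, pixels), "extrinsics" (4x4, takes a point from camera to world coordinates). Camera axes: x right, y down, z forward; pixel columns grow to the right and rows downward; lengths in m; the calibration is good to about 2 mm. A picture is of the moment at which its call begins. get_calibration takes no time and is no camera call.
- env.close_job(): hands the job in; it is judged then, once.
The state is a dict: "clock": time; "joint_pos": joint angles; "qd": joint speeds; "joint_efforts": joint torques, N m; "position": TCP position; "eef_rot": TCP orientation; "ft_force": force on the tool from outside, world axes, zero at the start; "torque": the same for the moment, N m; "grip_width": finger opening in m; "grip_force": force on a finger pad.
Only numpy, scipy, OpenCV 4.12 (cv2) and the standard library are available. Lean on these libraries where they do the work, as an engineer would, in place of code of your own. Each camera call takes 0.05 s, during which the arm holds its last target. There are 200 camera calls.

## Working session

There is one attempt and no reset: what is moved stays moved. The work goes in short steps, Python scripts to look and compute and a tool call to move; the robot and the scene stay as the last step left them, time stands still between calls to the robot, and variables do not carry over. Pictures are saved under pics/ and viewed, at most 10 in all, crops included, and the job is handed in when it is done.

Besides the shell and the picture viewer there is one more tool, called after "Call:" as name(argument=value, ...) on one line, values as JSON. step_arm: Moves the arm, as the interface text tells. Shift numbers are shares of 0.25 m and turn numbers shares of 30 degrees, none past 1 either way. Its arguments: {"type":"object","properties":{"deltas":{"type":"array"},"force":{"type":"number"}},"required":["deltas"]}

```bash
mkdir -p pics; python3 - <<'E'
from workcell import env
import cv2
for n in("scene","top"):
    cv2.imwrite(f"pics/{n}0.png",env.grab_frame(n)[:,:,::-1]); c=env.get_calibration(n); print(n,c["camera_matrix"],c["extrinsics"])
s=env.get_state(); print(s["clock"],s["position"],s["eef_rot"],s["ft_force"],s["grip_width"])
E
```

```text
scene [[574.02694015   0.         317.59972258]
 [  0.         574.02694015 241.54988803]
 [  0.           0.           1.        ]] [[-0.99237199  0.08223203 -0.09184626  0.58386332]
 [ 0.12242434  0.74495945 -0.65578022  0.90640176]
 [ 0.0144956  -0.66202214 -0.74934409  1.13449621]
 [ 0.          0.          0.          1.        ]]
top [[611.07479233   0.         327.02676345]
 [  0.         611.07479233 236.27345669]
 [  0.           0.           1.        ]] [[ 0.02058192 -0.99527981  0.09483928  0.31855101]
 [-0.99937672 -0.01775951  0.03050864  0.01891356]
 [-0.02868033 -0.09540809 -0.99502499  1.42178812]
 [ 0.          0.          0.          1.        ]]
0.1 [0.23501369 0.63231364 0.17746165] [ 1.76983434e-01  9.84213667e-01 -5.62654749e-04 -6.61957866e-05] [ 0.30952797 -0.37757759  0.1248267 ] 0.09416624610093809
```

View pics/scene0.png

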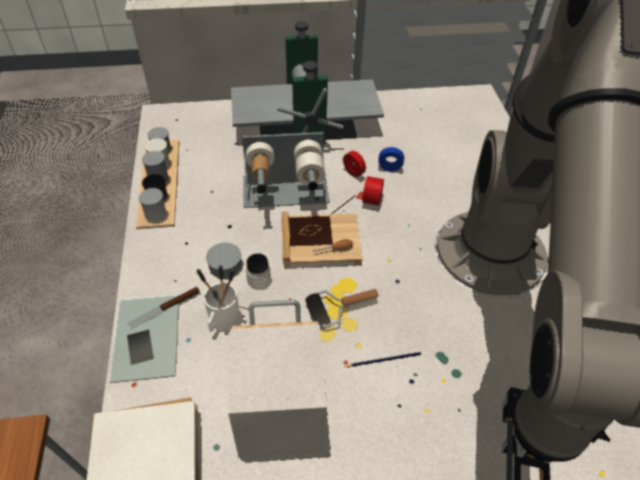

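View pics/top0.png

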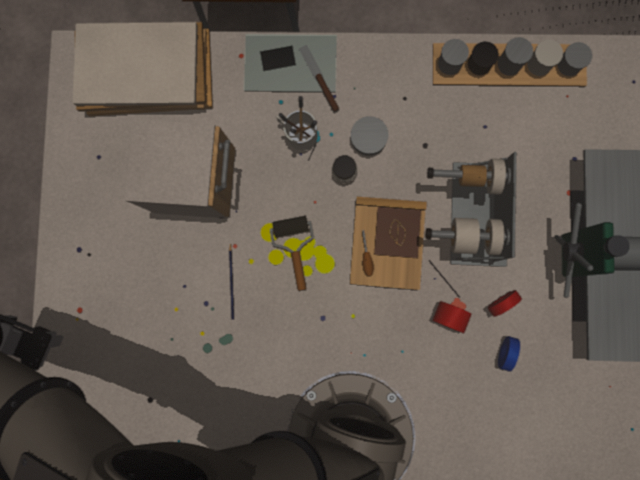

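The scene view shows the rack with a brown core at (262,165) and a cream roll at (308,160). The bin handle bow is at (275,308), and its front faces away from this camera. The top view shows the core at (474,175), the outer roll at (468,236), inner rolls at (497,176) and (493,236), and the bin's front edge and handle at (222,165).

Core candidates are brown tube (474,175), cream roll (468,236), red roll (453,315) and blue roll (510,353). By the description it's the brown tube. I'll check that in a close crop.

```bash
cat > h.py <<'E'
import numpy as np,cv2
from workcell import env
def ray(n,u,v):
    c=env.get_calibration(n);K=np.array(c["camera_matrix"]);T=np.array(c["extrinsics"])
    d=T[:3,:3]@np.linalg.inv(K)@[u,v,1.];return T[:3,3],d
def onz(n,u,v,z):
    o,d=ray(n,u,v);return (o+d*(z-o[2])/d[2])
def tri(a,b):
    (o1,d1),(o2,d2)=ray("top",*a),ray("scene",*b)
    s=np.linalg.lstsq(np.c_[d1,-d2],o2-o1,rcond=None)[0]
    p,q=o1+s[0]*d1,o2+s[1]*d2;return (p+q)/2,np.linalg.norm(p-q)
def proj(n,p):
    c=env.get_calibration(n);T=np.linalg.inv(np.array(c["extrinsics"]));q=np.array(c["camera_matrix"])@(T[:3,:3]@p+T[:3,3]);return q[:2]/q[2]
E
python3 - <<'E'
import cv2,numpy as np
t=cv2.imread("pics/top0.png");s=cv2.imread("pics/scene0.png")
f=lambda im,x,y,w,h:cv2.convertScaleAbs(cv2.resize(im[y:y+h,x:x+w],(400,300),interpolation=cv2.INTER_CUBIC),alpha=1.3)
cv2.imwrite("pics/c1.png",np.vstack([np.hstack([f(t,410,140,120,90+40) if 0 else f(t,400,145,133,100),f(t,120,110,133,100)]),np.hstack([f(s,220,120,120,90),f(s,200,260,160,120)])]))
E
```

```text
(no output)
```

View pics/c1.png

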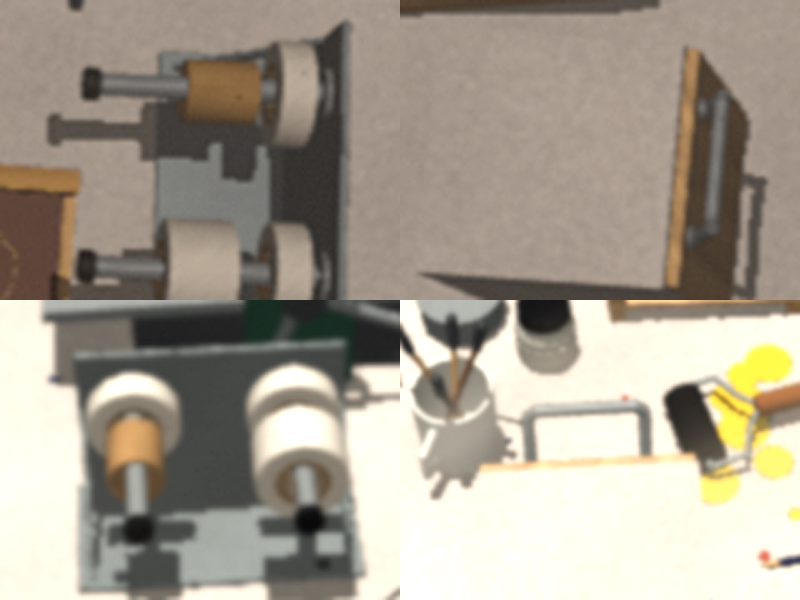

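The crop confirms that the brown thin tube is the core, on the bar at larger world x. Its cap is at top (428,173) and scene (261,188), and the bin's bow handle is clear in both views.

```bash
python3 - <<'E'
from h import *
np.set_printoptions(precision=4,suppress=True)
for k,a,b in [("capcore",(428,173),(261.4,187.5)),("capother",(426.3,233),(312.4,185.4)),
 ("hA",(225.7,140.6),(252,303.2)),("hB",(223.1,188.8),(298,302.4)),
 ("panA",(217,126),(232,326.4)),("panB",(210.7,205.7),(318,323.2))]:
    print(k,*tri(a,b))
for k,u,v,z in [("cap",428,173,.135),("capo",426.3,233,.135),("core in",486.4,176,.147),("core out",461.8,175.6,.147),("hA",225.7,140.6,.227),("hB",223.1,188.8,.227),("pA",217,126,.197),("pB",210.7,205.7,.197),("roll in",483+5,176,.135),("mugtop",300,130,.085),("mugbr",283,117,.15),("tin",369,135,.038),("jar",344,169,.07),("brayer",292,226,.03),("hookL",350,288,.04),("hookTL",357,198,.043)]:
    print(k,onz("top",u,v,z))
E
```

```text
capcore [ 0.5792 -0.1525  0.1461] 0.0024645093444541056
capother [ 0.4516 -0.1499  0.1432] 0.0013028638993996455
hA [0.6182 0.2611 0.2356] 0.002200144046301516
hB [0.5266 0.2638 0.2263] 0.005763578262096194
panA [0.6586 0.287  0.2013] 0.0006283663045517546
panB [0.4938 0.2948 0.196 ] 0.00021449906830903396
cap [ 0.5802 -0.1537  0.135 ]
capo [ 0.4519 -0.1508  0.135 ]
core in [ 0.5732 -0.2743  0.147 ]
core out [ 0.5733 -0.2229  0.147 ]
hA [0.6214 0.2627 0.227 ]
hB [0.5236 0.2643 0.227 ]
pA [0.6595 0.288  0.197 ]
pB [0.4936 0.2946 0.197 ]
roll in [ 0.5756 -0.2804  0.135 ]
mugtop [0.6838 0.1253 0.085 ]
mugbr [0.694  0.1572 0.15  ]
tin [ 0.6869 -0.0307  0.038 ]
jar [0.5998 0.0254 0.07  ]
brayer [0.4735 0.1425 0.03  ]
hookL [0.3342 0.0071 0.04  ]
hookTL [ 0.5388 -0.0053  0.043 ]
```

```bash
cat >> h.py <<'E'
from scipy.spatial.transform import Rotation as R
def go(x,y,z,yaw):
    "shares from here to tool pointing down, tool y at world yaw degrees (mod 180)"
    s=env.get_state();r=R.from_quat(s["eef_rot"]);d=r.inv().apply(np.array([x,y,z])-s["position"])/.25
    ty=np.radians(yaw);c=[]
    for k in (0,np.pi):
        Y=np.array([np.cos(ty+k),np.sin(ty+k),0]);Z=np.array([0,0,-1.]);t=R.from_matrix(np.c_[np.cross(Y,Z),Y,Z])
        c.append(np.degrees((r.inv()*t).as_rotvec())/30)
    print(np.round(d,3),np.round(min(c,key=np.linalg.norm),3))
E
python3 - <<'E'
from h import *
go(.5725,.263,.34,88)
E
```

```text
[-1.78  -0.915 -0.649] [-0.002 -0.    -0.613]
```

Call:
step_arm(deltas=[[[0,0,-0.3,0,0,0,94],[0,0,-0.6,0,0,0,94],[0,0,-0.65,0,0,0,60],[-0.2,-0.1,-0.65,0,0,-0.1,40],[-0.4,-0.2,-0.65,0,0,-0.25,40],[-0.6,-0.3,-0.65,0,0,-0.4,40],[-0.75,-0.38,-0.65,0,0,-0.55,40],[-0.89,-0.45,-0.65,0,0,-0.61,40],[-0.89,-0.45,-0.65,0,0,-0.61,40],[-0.89,-0.45,-0.65,0,0,-0.61,40]]])

```text
clock: 0.93
position: [0.4101, 0.4435, 0.3411]
eef_rot: [0.022, 1.0, -0.001, 0.001]
ft_force: [1.0, 0.0, 0.4]
grip_width: 0.0442
grip_force: 0.0
```

```bash
python3 - <<'E'
from h import *
go(.5725,.263,.34,88);go(.5725,.263,.207,88)
E
```

```text
[-0.681 -0.692  0.007] [-0.002  0.004 -0.019]
[-0.68  -0.692  0.539] [-0.002  0.004 -0.019]
```

Call:
step_arm(deltas=[[[-0.17,-0.17,0,0,0,0,40],[-0.34,-0.34,0,0,0,0,40],[-0.5,-0.5,0,0,0,0,40],[-0.62,-0.62,0,0,0,0,40],[-0.68,-0.69,0,0,0,0,40],[-0.68,-0.69,0.0,0,0,0,40],[-0.68,-0.69,0.15,0,0,0,40],[-0.68,-0.69,0.28,0,0,0,40],[-0.68,-0.69,0.33,0,0,0,40],[-0.68,-0.69,0.33,0,0,0,40]]])

```text
clock: 1.77
position: [0.5664, 0.2707, 0.255]
eef_rot: [0.018, 1.0, -0.001, -0.002]
ft_force: [-0.8, 0.8, 0.6]
grip_width: 0.04
grip_force: 0.0
```

```bash
python3 - <<'E'
from h import *
go(.5725,.263,.210,88)
t=env.grab_frame("top");s=env.grab_frame("scene")
p=[proj(n,np.array(env.get_state()["position"])) for n in("top","scene")];print(p)
f=lambda im,x,y:cv2.convertScaleAbs(cv2.resize(im[y:y+120,x:x+160],(400,300),interpolation=cv2.INTER_CUBIC),alpha=1.3)
cv2.imwrite("pics/c2.png",np.hstack([f(t,150,100),f(s,200,240)])[:,:,::-1])
E
```

```text
[-0.026 -0.03   0.18 ] [-0.006 -0.008 -0.002]
[array([216.85443251, 163.25919052]), array([277.61133223, 297.95146088])]
```

View pics/c2.png

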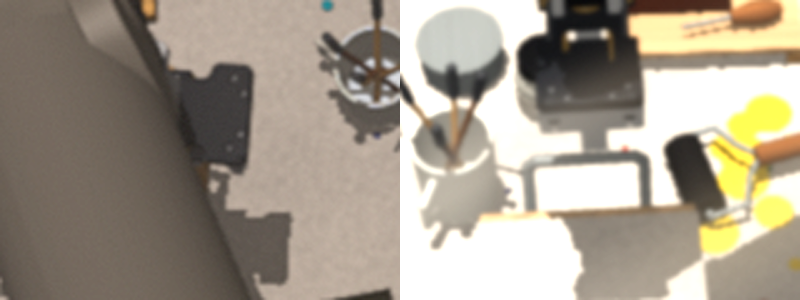

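The fingers (scene crop, about (594,140)) sit right above the handle's middle at about (587,157), clear of the mug. I'm descending and gripping.

Call:
step_arm(deltas=[[[-0.02,-0.025,0.08,0,0,0,40],[-0.02,-0.025,0.14,0,0,0,40],[-0.02,-0.025,0.18,0,0,0,40],[-0.02,-0.025,0.18,0,0,0,40],[-0.02,-0.025,0.18,0,0,0,20],[-0.02,-0.025,0.18,0,0,0,0],[-0.02,-0.025,0.18,0,0,0,0],[-0.02,-0.025,0.18,0,0,0,0],[-0.02,-0.025,0.18,0,0,0,0],[-0.02,-0.025,0.18,0,0,0,0]]], force=8)

```text
clock: 2.7
position: [0.5729, 0.2648, 0.2134]
eef_rot: [0.018, 1.0, 0.0, 0.0]
ft_force: [0.3, 0.2, 0.8]
grip_width: 0.0035
grip_force: 0.0
```

```bash
python3 - <<'E'
from h import *
s=env.get_state();print(s["position"],s["grip_width"],s["grip_force"])
t=env.grab_frame("scene")
print(proj("scene",s["position"]))
cv2.imwrite("pics/c3.png",cv2.convertScaleAbs(cv2.resize(t[250:350,220:340],(720,600),interpolation=cv2.INTER_CUBIC),alpha=1.3)[:,:,::-1])
E
```

```text
[0.57294106 0.26482471 0.21339194] 0.003488796471104956 0.0
[275.75536182 309.14723641]
```

View pics/c3.png

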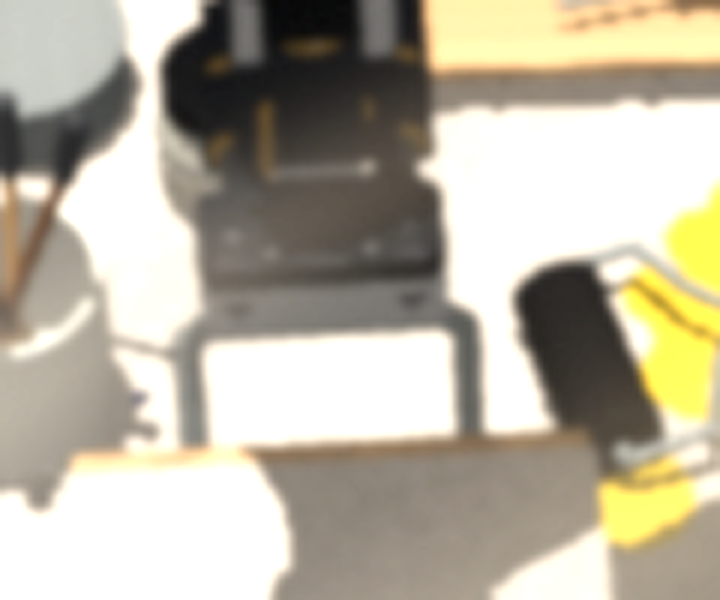

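```bash
python3 - <<'E'
from h import *
np.set_printoptions(precision=4,suppress=True)
for v in (303,304.5,306):
  for z in (.215,.227,.24): print(v,z,onz("scene",275,v,z))
print("body edge",proj("scene",[.573,.265+.0885,.311]),"tip",proj("scene",[.573,.265,.2134]))
E
```

```text
303 0.215 [0.5733 0.2513 0.215 ]
303 0.227 [0.5735 0.2599 0.227 ]
303 0.24 [0.5736 0.2691 0.24  ]
304.5 0.215 [0.5736 0.2549 0.215 ]
304.5 0.227 [0.5737 0.2634 0.227 ]
304.5 0.24 [0.5739 0.2726 0.24  ]
306 0.215 [0.5739 0.2584 0.215 ]
306 0.227 [0.574  0.2669 0.227 ]
306 0.24 [0.5741 0.276  0.24  ]
body edge [277.3014 319.0439] tip [275.7315 309.2221]
```

Call:
step_arm(deltas=[[[0,0,0,0,0,0,0],[0,0,0,0,0,0,0],[0,0,0,0,0,0,0],[0,0,0,0,0,0,0]]])

```text
clock: 3.08
position: [0.5729, 0.2647, 0.213]
eef_rot: [0.018, 1.0, -0.0, -0.0]
ft_force: [0.1, 0.0, 0.1]
grip_width: 0.0005
grip_force: 0.0
```

Call:
step_arm(deltas=[[[0,-0.02,0,0,0,0,0],[0,-0.04,0,0,0,0,0],[0,-0.06,0,0,0,0,0],[0,-0.08,0,0,0,0,0],[0,-0.1,0,0,0,0,0],[0,-0.12,0,0,0,0,0],[0,-0.12,0,0,0,0,0]]])

```text
clock: 3.67
position: [0.5719, 0.2333, 0.2132]
eef_rot: [0.019, 1.0, -0.0, 0.0]
ft_force: [0.1, 0.6, -0.2]
grip_width: 0.0009
grip_force: 0.0
```

```bash
python3 - <<'E'
from h import *
s=env.get_state()
t=env.grab_frame("scene")
print(proj("scene",s["position"]),s["position"],s["ft_force"])
cv2.imwrite("pics/c4.png",np.hstack([cv2.resize(a[y:y+100,x:x+120],(400,333),interpolation=cv2.INTER_CUBIC) for a,x,y in((t,220,250),(env.grab_frame("top"),150,110))])[:,:,::-1])
E
```

```text
[275.07273517 296.0041235 ] [0.57193968 0.23327557 0.21322823] [ 0.1220928   0.58231565 -0.1557945 ]
```

View pics/c4.png

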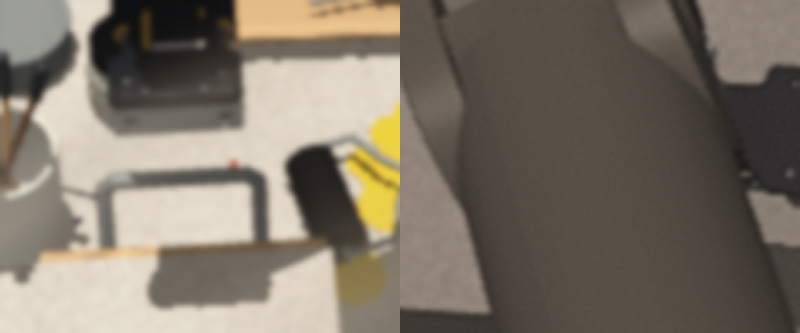

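```bash
python3 - <<'E'
from h import *
out=[]
for n in("top","scene"):
    im=cv2.imread(f"pics/{n}0.png"); p=np.array([.235,.632,.1775]);r=R.from_quat([.177,.9842,0,0])
    T=[proj(n,p+r.apply(o)) for o in ([0,0,0],[0,.047,0],[0,-.047,0],[0,.0885,-.097],[0,-.0885,-.097])];print(n,np.round(T,0).tolist())
    x,y=[int(np.clip(a,0,b)) for a,b in zip(T[0]-[60,45],(520,390))]
    c=cv2.resize(im[y:y+90,x:x+120],(400,300),interpolation=cv2.INTER_CUBIC);c=cv2.convertScaleAbs(c,alpha=2)
    for q in T: cv2.circle(c,tuple(int(k) for k in (q-[x,y])*400/120),3,(0,0,255),-1)
    out.append(c)
cv2.imwrite("pics/c5.png",np.hstack(out))
E
```

```text
top [[44.0, 330.0], [23.0, 321.0], [65.0, 338.0], [-23.0, 315.0], [61.0, 350.0]]
scene [[502.0, 489.0], [501.0, 519.0], [503.0, 461.0], [518.0, 529.0], [519.0, 412.0]]
```

View pics/c5.png

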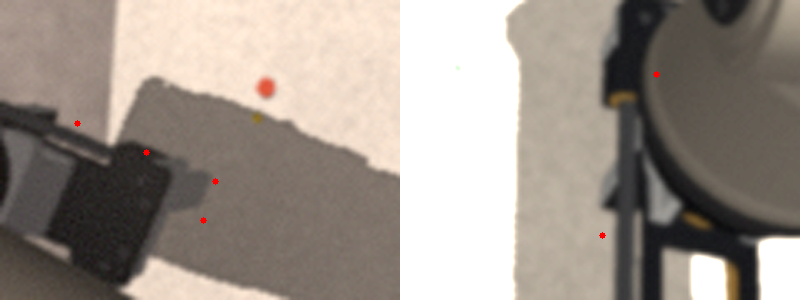

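```bash
python3 - <<'E'
from h import *
a=cv2.imread("pics/scene0.png")[:,:,::-1].astype(int);b=env.grab_frame("scene").astype(int)
d=np.abs(a-b).sum(2)
for r in range(280,312,1): print(r,d[r,262:292:2])
s=env.get_state();print(s["position"],s["grip_width"])
E
```

```text
280 [126 162 134 113 117 269 374 376 366 365 363 374 381 377 387]
281 [144 144 128 115 122 284 369 361 360 362 353 354 361 348 343]
282 [125 120 107  95 117 278 334 324 321 322 324 318 315 303 298]
283 [ 89  78  66  54 106 260 285 281 281 283 292 293 295 292 289]
284 [ 44  39  26  29 128 254 265 265 267 260 274 284 308 324 296]
285 [ 29  17  10  40 181 260 260 266 266 258 268 281 324 339 298]
286 [ 24   9  10  99 225 259 259 262 265 259 265 275 299 298 289]
287 [ 16   9  38 171 245 251 250 258 262 263 266 275 259 244 280]
288 [ 18  34 107 216 250 246 249 253 253 257 250 254 231 193 228]
289 [ 74 102 174 218 226 219 212 208 206 188 164 160 137 102 111]
290 [118 123 134 140 132 126 110 104  93  67  37  25  17   3   2]
291 [63 50 33 24 17 16 10  8  4 14 25 31 34 38 39]
292 [ 5 13 24 28 31 30 33 33 35 37 42 43 43 44 42]
293 [33 36 38 38 40 39 42 40 43 42 44 46 45 45 45]
294 [37 39 38 42 42 42 40 43 42 47 44 45 48 47 47]
295 [41 39 42 42 41 42 43 45 44 46 43 48 46 48 46]
296 [39 38 42 42 42 45 42 45 44 45 46 46 47 47 46]
297 [42 42 41 43 41 42 43 45 43 44 45 48 48 47 47]
298 [42 42 42 42 45 45 46 44 43 43 45 43 44 42 36]
299 [41 42 41 37 40 39 39 34 29 26 23 18 20  5 21]
300 [ 22  18  15   7  10   9   4   9  26  34  44  66  73 102 137]
301 [ 33  51  65  87  88  98 113 117 135 141 151 171 183 198 217]
302 [121 142 157 179 188 194 200 202 204 196 192 190 191 185 189]
303 [162 163 166 168 170 168 167 165 158 148 140 131 124 109 101]
304 [119 113 110 100  95  92  82  75  63  57  45  38  32  15   8]
305 [40 33 27 15  7  3  8 12 16 22 27 28 29 35 37]
306 [23 23 29 34 35 39 41 44 45 44 45 45 46 45 46]
307 [41 45 45 45 47 48 48 47 48 49 46 49 48 48 47]
308 [46 48 47 48 47 48 47 47 46 47 46 48 46 48 49]
309 [46 48 48 46 46 47 50 48 48 46 49 46 47 46 46]
310 [46 48 48 48 47 48 48 47 45 48 47 47 46 49 49]
311 [48 48 46 48 46 47 45 48 47 46 46 47 49 48 47]
[0.57175924 0.23489166 0.21310866] 0.0003480837892741401
```

```bash
python3 - <<'E'
from h import *
np.set_printoptions(precision=4,suppress=True)
for n in("scene","top"):
    a=cv2.cvtColor(cv2.imread(f"pics/{n}0.png"),cv2.COLOR_BGR2GRAY).astype(np.float32);b=cv2.cvtColor(env.grab_frame(n),cv2.COLOR_RGB2GRAY).astype(np.float32)
    for k,x,y,w,h in ([("pencil",335,330,100,50),("handleR",288,294,20,28),("panel",240,315,60,20),("rack",240,130,90,80),("jars",140,120,50,110),("mat",110,300,70,80)] if n=="scene" else [("rack",410,150,100,110),("mat",245,40,90,50),("jars",430,40,150,45),("stack",70,20,140,90)]):
        s=slice(y,y+h),slice(x,x+w);print(n,k,cv2.phaseCorrelate(a[s],b[s]))
    c=env.get_calibration(n);print(np.array(c["extrinsics"])[:3,3])
E
```

```text
scene pencil ((0.13721201840495212, 0.1398838126831734), 0.5594966981887818)
scene handleR ((0.13575028342301643, -0.2271526155555712), 0.7658694044748942)
scene panel ((-0.03060764490396295, 0.06318318547281443), 0.8113567252953847)
scene rack ((0.0977741032081525, -0.2988771339928675), 0.20045286549462213)
scene jars ((0.017136866271552975, 0.0036192135247219426), 1.00739843861262)
scene mat ((-0.003939910507597233, -0.009754279806024613), 1.0024717890554005)
[0.5839 0.9064 1.1345]
top rack ((0.02130807715570171, -0.003166375615649031), 0.9459513194561004)
top mat ((0.02160323987960311, -0.0027527222892587133), 0.9720959184434679)
top jars ((-0.007099144318800654, 0.4681651368685067), 0.9814034401222511)
top stack ((-0.24028890603365483, 0.047689659735034695), 0.42621968528370796)
[0.3186 0.0189 1.4218]
```

Call:
step_arm(deltas=[[[0,-0.1,-0.05,0,0,0,0],[0,-0.2,-0.1,0,0,0,0],[0,-0.32,-0.1,0,0,0,40],[0,-0.32,-0.1,0,0,0,90],[0,-0.32,-0.1,0,0,0,90],[0,-0.32,-0.1,0,0,0,90],[0,-0.32,-0.1,0,0,0,90],[0,-0.32,-0.1,0,0,0,90]]])

```text
clock: 4.58
position: [0.5687, 0.1559, 0.2377]
eef_rot: [0.017, 1.0, -0.0, -0.0]
ft_force: [-0.5, -0.5, -0.1]
grip_width: 0.0372
grip_force: 0.0
```

```bash
python3 - <<'E'
from h import *
s=env.get_state();p=np.array(s["position"]);r=R.from_quat(s["eef_rot"]);w=s["grip_width"]/2;print(p,w)
out=[]
for n,x,y in(("scene",220,220),("top",200,100)):
    im=env.grab_frame(n)[:,:,::-1]
    c=cv2.resize(im[y:y+90,x:x+120],(400,300),interpolation=cv2.INTER_CUBIC)
    for o in ([0,0,0],[0,w,0],[0,-w,0]):
        q=proj(n,p+r.apply(o));print(n,q);cv2.circle(c,tuple(int(k) for k in (q-[x,y])*400/120),2,(0,0,255),-1)
    out.append(c)
cv2.imwrite("pics/c6.png",np.hstack(out))
E
```

```text
[0.5686732  0.15594487 0.23773165] 0.018583780759690572
scene [273.37284276 257.98438939]
scene [273.7152612  265.07278698]
scene [273.03753973 251.04328782]
top [277.45508534 166.14739449]
top [268.08851939 165.69064231]
top [286.83145721 166.60462485]
```

View pics/c6.png

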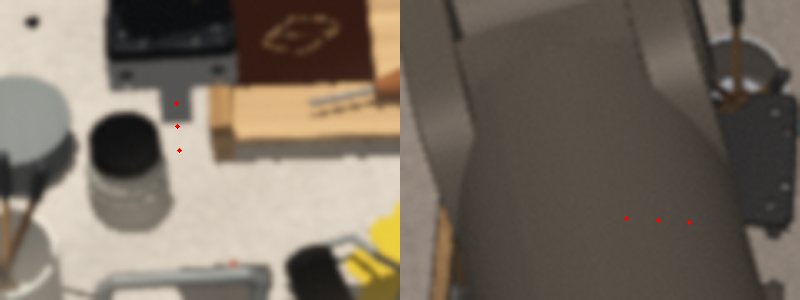

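Call:
step_arm(deltas=[[[0,0.1,-0.04,0,0,0,28],[0,0.2,-0.04,0,0,0,28],[0,0.3,-0.04,0,0,0,28],[0.0,0.38,-0.04,0,0,0,28],[0,0.42,-0.04,0,0,0,28],[0,0.42,-0.02,0,0,0,28],[0,0.42,0.04,0,0,0,28],[0,0.42,0.1,0,0,0,28],[0,0.42,0.1,0,0,0,28]]])

```text
clock: 5.43
position: [0.5716, 0.2576, 0.2102]
eef_rot: [0.019, 1.0, -0.001, -0.002]
ft_force: [-1.0, 0.2, 0.5]
grip_width: 0.0279
grip_force: 0.0
```

Call:
step_arm(deltas=[[[0,0,0.02,0,0,0,28],[0,0,0.04,0,0,0,28],[0,0,0.04,0,0,0,28]]])

```text
clock: 5.68
position: [0.5727, 0.2592, 0.2027]
eef_rot: [0.018, 1.0, -0.0, -0.0]
ft_force: [-0.3, -0.1, -0.8]
grip_width: 0.0282
grip_force: 0.0
```

Call:
step_arm(deltas=[[[0,0,0.02,0,0,0,28],[0,0,0.04,0,0,0,28],[0,0,0.05,0,0,0,28],[0,0,0.05,0,0,0,28]]])

```text
clock: 6.02
position: [0.5724, 0.2596, 0.1899]
eef_rot: [0.018, 1.0, -0.0, -0.0]
ft_force: [0.3, 0.0, 0.4]
grip_width: 0.0282
grip_force: 0.0
```

Call:
step_arm(deltas=[[[0,0,0.02,0,0,0,28],[0,0,0.04,0,0,0,28],[0,0,0.04,0,0,0,0],[0,0,0.04,0,0,0,0],[0,0,0.04,0,0,0,0],[0,0,0.04,0,0,0,0],[0,0,0.04,0,0,0,0]]])

```text
clock: 6.6
position: [0.5727, 0.2599, 0.1807]
eef_rot: [0.018, 1.0, 0.0, 0.0]
ft_force: [-0.2, 1.9, -2.4]
grip_width: 0.0094
grip_force: 8.0
```

Call:
step_arm(deltas=[[[0,-0.043,0.008,0,0,0,0],[0,-0.085,0.018,0,0,0,0],[0,-0.127,0.03,0,0,0,0],[0,-0.168,0.044,0,0,0,0],[0,-0.208,0.061,0,0,0,0],[0,-0.248,0.079,0,0,0,0],[0,-0.286,0.1,0,0,0,0],[0,-0.324,0.122,0,0,0,0],[0,-0.36,0.146,0,0,0,0],[0,-0.395,0.172,0,0,0,0],[0,-0.43,0.2,0,0,0,0],[0,-0.461,0.228,0,0,0,0],[0,-0.465,0.232,0,0,0,0],[0,-0.465,0.232,0,0,0,0],[0,-0.465,0.232,0,0,0,0]]])

```text
clock: 7.85
position: [0.5691, 0.1461, 0.1223]
eef_rot: [0.017, 1.0, 0.002, 0.001]
ft_force: [0.7, 16.5, -5.9]
grip_width: 0.0113
grip_force: 8.0
```

Call:
step_arm(deltas=[[[0,-0.455,0,0,0,0,0],[0,0.01,0,0,0,0,30]]])

```text
clock: 8.02
position: [0.57, 0.1306, 0.1227]
eef_rot: [0.025, 1.0, -0.001, 0.001]
ft_force: [1.3, -15.1, 7.6]
grip_width: 0.0858
grip_force: 11.3
```

My first row there was a slip: it briefly tugged −y. I'll settle and check the state.

Call:
step_arm(deltas=[[[0,0,0,0,0,0,50],[0,0,0,0,0,0,50],[0,0,0,0,0,0,50],[0,0,0,0,0,0,50]]])

```text
clock: 8.35
position: [0.5688, 0.1427, 0.1225]
eef_rot: [0.019, 1.0, -0.0, 0.0]
ft_force: [0.7, -0.6, -0.0]
grip_width: 0.0499
grip_force: 0.0
```

```bash
python3 - <<'E'
from h import *
s=env.get_state();print(s["joint_pos"],s["ft_force"],s["grip_width"],s["position"])
for n in("scene","top"):cv2.imwrite(f"pics/{n}7.png",env.grab_frame(n)[:,:,::-1])
c=np.hstack([cv2.resize(cv2.imread(f"pics/{n}7.png")[y:y+150,x:x+200],(400,300)) for n,x,y in(("scene",180,220),("top",150,80))])
cv2.imwrite("pics/c7.png",c)
E
```

```text
[-0.59416005  0.34763975  0.29606759  1.8780554  -0.12331031  0.93323686
  1.29251712] [ 0.74629547 -0.56467203 -0.04669393] 0.04993148895550091 [0.56876929 0.14271252 0.12245066]
```

View pics/c7.png

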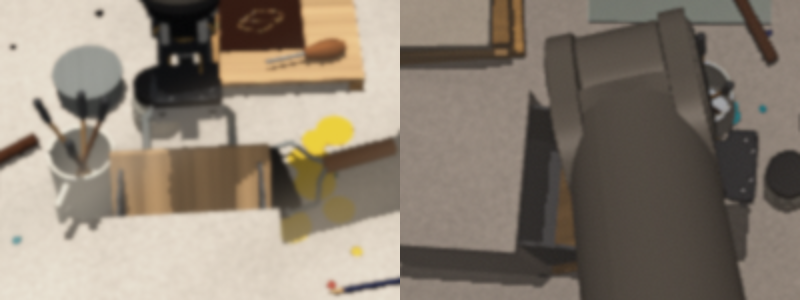

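Bin is fully open (scene crop shows wooden interior, handle forward at (185,110)), fingers free. Lifting and turning towards the core.

Call:
step_arm(deltas=[[[0,0,-0.15,0,0,0,50],[0,0,-0.3,0,0,0,50],[0,0,-0.45,0,0,0,60],[0,0,-0.6,0,0,0,80],[0,-0.15,-0.6,0,0,0.25,94],[0,-0.3,-0.6,0,0,0.5,94],[0,-0.45,-0.6,0,0,0.75,94],[0,-0.6,-0.6,0,0,1,94],[0,-0.75,-0.6,0,0,1,94],[0,-0.75,-0.6,0,0,1,94]]])

```text
clock: 9.28
position: [0.5607, -0.0521, 0.2733]
eef_rot: [0.282, 0.96, -0.001, 0.001]
ft_force: [-0.3, -1.1, -0.4]
grip_width: 0.094
grip_force: 0.0
```

Call:
step_arm(deltas=[[[0,0,0,0,0,0.25,94],[0,0,0,0,0,0.5,94],[0,0,0,0,0,0.75,94],[0,0,0,0,0,1,94],[0,0,0,0,0,1,94]]])

```text
clock: 9.7
position: [0.5616, -0.0442, 0.2726]
eef_rot: [0.519, 0.855, 0.0, 0.0]
ft_force: [0.8, 0.1, -0.7]
grip_width: 0.0937
grip_force: 0.0
```

```bash
python3 - <<'E'
from h import *
go(.577,-.245,.26,-1.3);print(env.get_state()["joint_pos"])
E
```

```text
[-0.741 -0.317  0.05 ] [0.    0.    0.961]
[-0.51486006  0.17902174  0.55757109  1.76654301 -0.10024919  1.22412529
  0.55002995]
```

Call:
step_arm(deltas=[[[-0.15,-0.06,0,0,0,0.2,94],[-0.3,-0.12,0,0,0,0.4,94],[-0.45,-0.19,0,0,0,0.6,94],[-0.6,-0.25,0,0,0,0.8,94],[-0.74,-0.317,0,0,0,0.96,94],[-0.74,-0.317,0,0,0,0.96,94],[-0.74,-0.317,0,0,0,0.96,94],[-0.74,-0.317,0,0,0,0.96,94]]])

```text
clock: 10.37
position: [0.5781, -0.2442, 0.2723]
eef_rot: [0.712, 0.703, -0.0, -0.0]
ft_force: [0.4, 1.0, 0.4]
grip_width: 0.0938
grip_force: 0.0
```

```bash
python3 - <<'E'
from h import *
go(.577,-.245,.078,-1.3)
im=env.grab_frame("scene");cv2.imwrite("pics/s8.png",im[:,:,::-1])
s=env.get_state();p=np.array(s["position"]);print(p)
# core brown in both views, visible?
for n in("scene","top"):
    a=env.grab_frame(n);h=cv2.cvtColor(a,cv2.COLOR_RGB2HSV);m=((h[...,0]>8)&(h[...,0]<22)&(h[...,1]>110)).astype(np.uint8)
    x,y,w,hh=(245,145,35,40) if n=="scene" else (440,155,55,45)
    ys,xs=np.nonzero(m[y:y+hh,x:x+w]);print(n,len(xs),xs.min()+x if len(xs) else 0,xs.max()+x if len(xs) else 0,ys.mean()+y if len(xs) else 0,xs.mean()+x if len(xs) else 0,ys.min()+y,ys.max()+y)
    print(proj(n,p+[0,0,.028]),proj(n,p+[.047,0,.028]),proj(n,p-[.047,0,-.028]))
E
```

```text
[-0.003 -0.004  0.777] [-0.001 -0.     0.019]
[ 0.57832854 -0.2434049   0.27237343]
scene 235 252 268 164.98297872340424 259.79148936170213 156 177
[256.28349126 114.7228358 ] [236.62305246 115.93793668] [275.82127632 113.51531545]
top 20 461 467 167.85 463.95 166 171
[488.72401983 157.00663223] [488.60999902 132.1751208 ] [488.83894178 182.03439173]
```

Call:
step_arm(deltas=[[[0,0,0.12,0,0,0,94],[0,0,0.24,0,0,0,94],[0,0,0.36,0,0,0,94],[0,0,0.46,0,0,0,94],[0,0,0.52,0,0,0,94],[0,0,0.52,0,0,0,94]]])

```text
clock: 11.02
position: [0.5769, -0.2424, 0.1396]
eef_rot: [0.712, 0.703, -0.001, -0.002]
ft_force: [-0.7, 0.4, -0.3]
grip_width: 0.0942
grip_force: 0.0
```

Call:
step_arm(deltas=[[[0,0,0.04,0,0,0,94],[0,0,0.08,0,0,0,94],[0,0,0.12,0,0,0,94],[0,0,0.16,0,0,0,94],[0,0,0.2,0,0,0,94],[0,0,0.24,0,0,0,94],[0,0,0.25,0,0,0,94],[0,0,0.25,0,0,0,94]]])

```text
clock: 11.68
position: [0.5776, -0.2444, 0.0791]
eef_rot: [0.713, 0.702, -0.0, -0.001]
ft_force: [0.0, -0.6, -0.3]
grip_width: 0.094
grip_force: 0.0
```

Close lightly on the core.

Call:
step_arm(deltas=[[[0,0,0,0,0,0,60],[0,0,0,0,0,0,50],[0,0,0,0,0,0,40],[0,0,0,0,0,0,40],[0,0,0,0,0,0,40],[0,0,0,0,0,0,40],[0,0,0,0,0,0,40]]], force=4)

```text
clock: 12.27
position: [0.5782, -0.2444, 0.0802]
eef_rot: [0.713, 0.702, 0.0, 0.0]
ft_force: [0.3, 0.1, 0.0]
grip_width: 0.0508
grip_force: 0.0
```

Call:
step_arm(deltas=[[[0,0,0,0,0,0,35],[0,0,0,0,0,0,35],[0,0,0,0,0,0,35],[0,0,0,0,0,0,35],[0,0,0,0,0,0,35]]])

```text
clock: 12.68
position: [0.5782, -0.2444, 0.0801]
eef_rot: [0.713, 0.702, -0.0, 0.0]
ft_force: [0.4, 0.3, 0.7]
grip_width: 0.0446
grip_force: 4.0
```

Call:
step_arm(deltas=[[[0,0,0,0,0,0,60],[0,0,0,0,0,0,60],[0,0,0,0,0,0,60],[0,0,0.02,0,0,0,60],[0,0,0.036,0,0,0,60],[0,0,0.036,0,0,0,40],[0,0,0.036,0,0,0,35],[0,0,0.036,0,0,0,35],[0,0,0.036,0,0,0,35],[0,0,0.036,0,0,0,35],[0,0,0.036,0,0,0,35],[0,0,0.036,0,0,0,35]]])

```text
clock: 13.68
position: [0.5782, -0.2444, 0.0712]
eef_rot: [0.713, 0.702, 0.0, 0.0]
ft_force: [0.6, 1.2, -0.8]
grip_width: 0.0448
grip_force: 4.0
```

Call:
step_arm(deltas=[[[0,0,-0.02,0,0,0,35],[0,0,-0.044,0,0,0,35],[0,0,-0.044,0,0,0,35],[0.04,0,-0.044,0,0,0,35],[0.08,0,-0.044,0,0,0,35],[0.14,0.0,-0.044,0,0,0,35],[0.2,0,-0.044,0,0,0,35],[0.2,0,-0.044,0,0,0,35]]], force=5)

```text
clock: 14.35
position: [0.5793, -0.1899, 0.0816]
eef_rot: [0.711, 0.703, 0.0, -0.001]
ft_force: [1.2, 0.8, -0.5]
grip_width: 0.0447
grip_force: 5.0
```

```bash
python3 - <<'E'
from h import *
s=env.get_state();p=np.array(s["position"]);print(p,s["ft_force"])
im=env.grab_frame("scene")
cv2.imwrite("pics/s9.png",cv2.resize(im[100:220,200:360],(800,600),interpolation=cv2.INTER_CUBIC)[:,:,::-1])
a=cv2.cvtColor(env.grab_frame("top"),cv2.COLOR_RGB2HSV)
m=((a[...,0]>8)&(a[...,0]<22)&(a[...,1]>110)).astype(np.uint8)
ys,xs=np.nonzero(m[150:200,432:500]);print(len(xs),xs.min()+432 if len(xs) else 0,xs.max()+432 if len(xs) else 0)
E
```

```text
[ 0.57932282 -0.18985585  0.08157878] [ 1.18755956  0.80023962 -0.50201734]
0 0 0
```

Call:
step_arm(deltas=[[[0.05,0,0,0,0,0,35],[0.1,0,0,0,0,0,35],[0.15,0,0,0,0,0,35],[0.2,0,0,0,0,0,35],[0.25,0,0,0,0,0,35],[0.25,0,0,0,0,0,35]]])

```text
clock: 14.95
position: [0.5802, -0.1283, 0.0819]
eef_rot: [0.711, 0.703, 0.0, -0.001]
ft_force: [1.1, 0.3, -1.2]
grip_width: 0.0448
grip_force: 5.0
```

Call:
step_arm(deltas=[[[0.06,0,0,0,0,0,35],[0.12,0,0,0,0,0,35],[0.18,0,0,0,0,0,35],[0.24,0,0,0,0,0,35],[0.24,0,0,0,0,0,35]]])

```text
clock: 15.37
position: [0.5811, -0.0688, 0.0819]
eef_rot: [0.711, 0.703, 0.0, -0.0]
ft_force: [0.7, 1.2, 0.5]
grip_width: 0.0449
grip_force: 5.0
```

Call:
step_arm(deltas=[[[0,0,-0.15,0,0,0,35],[0,0,-0.3,0,0,0,35],[0,0,-0.45,0,0,0,35],[0.05,0,-0.6,0,0,0,35],[0.2,0,-0.68,0,0,0,35],[0.35,0,-0.68,0,0,0,35],[0.5,0,-0.68,0,0,0,35],[0.65,0,-0.68,0,0,0,35],[0.8,0,-0.68,0,0,0,35],[0.8,0,-0.68,0,0,0,35],[0.8,0,-0.68,0,0,0,35]]])

```text
clock: 16.28
position: [0.5838, 0.1298, 0.2517]
eef_rot: [0.711, 0.703, -0.0, -0.0]
ft_force: [-0.6, -0.6, -0.6]
grip_width: 0.0448
grip_force: 5.0
```

```bash
python3 - <<'E'
from h import *
go(.575,.253,.25,-2);print(env.get_state()["joint_pos"])
E
```

```text
[ 0.492 -0.041  0.007] [-0.001  0.001  0.044]
[-0.8457114   0.27707337  0.64673178  1.72354232 -0.17740246  1.20078653
 -0.16473392]
```

Call:
step_arm(deltas=[[[0.12,-0.01,0,0,0,0.04,35],[0.25,-0.02,0,0,0,0.04,35],[0.38,-0.03,0,0,0,0.04,35],[0.49,-0.04,0,0,0,0.04,35],[0.49,-0.04,0,0,0,0.04,35],[0.49,-0.04,0.12,0,0,0.04,35],[0.49,-0.04,0.25,0,0,0.04,35],[0.49,-0.04,0.38,0,0,0.04,35],[0.49,-0.04,0.5,0,0,0.04,35],[0.49,-0.04,0.53,0,0,0.04,35],[0.49,-0.04,0.53,0,0,0.04,35]]])

```text
clock: 17.2
position: [0.5753, 0.2485, 0.1181]
eef_rot: [0.72, 0.693, -0.002, 0.0]
ft_force: [1.2, -0.6, 0.5]
grip_width: 0.0443
grip_force: 5.0
```

Call:
step_arm(deltas=[[[0,0,0,0,0,0,50],[0,0,0,0,0,0,66],[0,0,0,0,0,0,66],[0,0,0,0,0,0,66],[0,0,0,0,0,0,66],[0,0,-0.15,0,0,0,66],[0,0,-0.3,0,0,0,66],[0,0,-0.45,0,0,0,66],[0,0,-0.6,0,0,0,66],[-0.15,0,-0.6,0,0,0,66],[-0.3,0,-0.6,0,0,0,66],[-0.42,0,-0.6,0,0,0,40],[-0.42,0,-0.6,0,0,0,40]]])

```text
clock: 18.28
position: [0.5723, 0.1389, 0.271]
eef_rot: [0.722, 0.692, 0.001, 0.0]
ft_force: [0.5, 0.1, -0.2]
grip_width: 0.0558
grip_force: 0.0
```

```bash
python3 - <<'E'
from h import *
go(.569,.143,.26,88)
out=[]
for n,x,y in(("scene",180,220),("top",130,80)):
    out.append(cv2.resize(env.grab_frame(n)[y:y+150,x:x+200,::-1],(400,300),interpolation=cv2.INTER_CUBIC))
cv2.imwrite("pics/c10.png",np.hstack(out))
E
```

```text
[ 0.016 -0.014  0.044] [ 2.000e-03 -3.000e-03  2.983e+00]
```

View pics/c10.png

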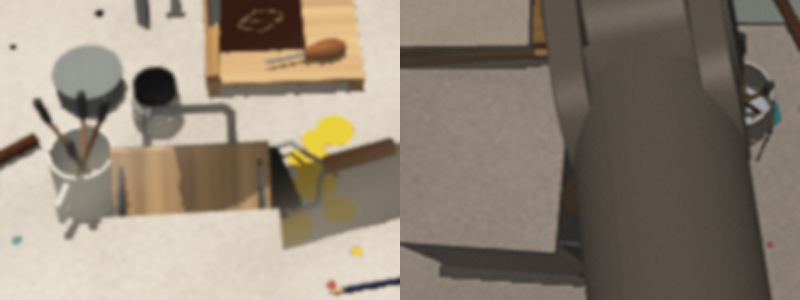

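The bin still stands open (handle at scene crop (185,110)), and the core is no longer in the gripper or anywhere else in view. I'm closing the fingers, going in front of the handle and pushing it shut.

Call:
step_arm(deltas=[[[-0.06,0,0,0,0,0,0],[-0.13,0,0,0,0,0,0],[-0.13,0,0,0,0,0,0],[-0.13,0,0.1,0,0,0,0],[-0.13,0,0.22,0,0,0,0],[-0.13,0,0.34,0,0,0,0],[-0.13,0,0.46,0,0,0,0],[-0.13,0,0.56,0,0,0,0],[-0.13,0,0.6,0,0,0,0],[-0.13,0,0.6,0,0,0,0]]])

```text
clock: 19.22
position: [0.5696, 0.1137, 0.1176]
eef_rot: [0.72, 0.694, -0.002, -0.001]
ft_force: [-0.8, -0.0, -0.6]
grip_width: 0.0006
grip_force: 0.0
```

Call:
step_arm(deltas=[[[0.05,0,0,0,0,0,0],[0.09,0,0,0,0,0,0],[0.12,0,0,0,0,0,0],[0.15,0,-0.01,0,0,0,0],[0.18,0,-0.02,0,0,0,0],[0.21,0,-0.03,0,0,0,0],[0.24,0,-0.04,0,0,0,0],[0.27,0,-0.05,0,0,0,0],[0.3,0,-0.06,0,0,0,0]]])

```text
clock: 19.97
position: [0.5736, 0.1892, 0.1349]
eef_rot: [0.72, 0.694, 0.0, -0.0]
ft_force: [-0.5, -0.6, -0.2]
grip_width: 0.0006
grip_force: 0.1
```

Call:
step_arm(deltas=[[[0.03,0,-0.01,0,0,0,0],[0.06,0,-0.02,0,0,0,0],[0.09,0,-0.03,0,0,0,0],[0.12,0,-0.04,0,0,0,0],[0.15,0,-0.05,0,0,0,0],[0.18,0,-0.05,0,0,0,0],[0.2,0,-0.05,0,0,0,0],[0.22,0,-0.05,0,0,0,0],[0.23,0,-0.05,0,0,0,0],[0.23,0,-0.05,0,0,0,0]]])

```text
clock: 20.8
position: [0.5755, 0.2462, 0.1469]
eef_rot: [0.72, 0.694, -0.0, -0.0]
ft_force: [-0.1, -0.4, 0.4]
grip_width: 0.0002
grip_force: 0.0
```

Call:
step_arm(deltas=[[[-0.15,0,0,0,0,0,0],[-0.3,0,0,0,0,0,0],[-0.45,0,0,0,0,0,0],[-0.5,0,-0.1,0,0,0,0],[-0.5,0,-0.3,0,0,0,0],[-0.5,0,-0.5,0,0,0,0],[-0.6,0,-0.6,0,0,0,0],[-0.75,0,-0.6,0,0,0,0],[-0.9,0,-0.6,0,0,0,0],[-1,0,-0.6,0,0,0,0],[-1,0,-0.6,0,0,0,0],[-1,0,-0.6,0,0,0,0]]])

```text
clock: 21.8
position: [0.5663, -0.0061, 0.2973]
eef_rot: [0.721, 0.693, 0.0, -0.0]
ft_force: [0.3, 0.1, -0.2]
grip_width: 0.0008
grip_force: 0.0
```

```bash
python3 - <<'E'
from h import *
g=lambda a:cv2.cvtColor(a,cv2.COLOR_BGR2GRAY)
for n,box in(("scene",(225,292,100,38)),("top",(195,120,50,100))):
    a=g(cv2.imread(f"pics/{n}0.png"));b=g(env.grab_frame(n)[:,:,::-1].copy());x,y,w,h=box
    t=a[y:y+h,x:x+w];m=cv2.matchTemplate(b[y-30:y+h+30,x-30:x+w+30],t,cv2.TM_CCOEFF_NORMED);_,v,_,l=cv2.minMaxLoc(m);print(n,v,l,"no shift=(30,30)")
    if n=="scene": print(a[285:335:2,275],b[285:335:2,275])
c=cv2.cvtColor(env.grab_frame("top"),cv2.COLOR_RGB2HSV);m=(c[...,0]>8)&(c[...,0]<22)&(c[...,1]>120)
for y,x in np.argwhere(m[150:200,400:500])[::20]: print("brown",x+400,y+150)
E
```

```text
scene 0.8610305786132812 (30, 30) no shift=(30,30)
[197 195 198 198 197 199 199 192 161 140 130 196 202 204 206 206 203 202
 202 183 180 197 203 206 206] [109 107 108 106 103 103 101 121 158 144 135 203 209 211 213 212 210 209
 209 189 186 204 210 213 212]
top 0.9994133114814758 (30, 30) no shift=(30,30)
```

```bash
python3 - <<'E'
from h import *
new=0
for n in("top","scene"):
    f=lambda im:(lambda c:((c[...,0]>8)&(c[...,0]<22)&(c[...,1]>120)).astype(np.uint8))(cv2.cvtColor(im,cv2.COLOR_BGR2HSV))
    a=f(cv2.imread(f"pics/{n}0.png"));b=f(env.grab_frame(n)[:,:,::-1].copy())
    d=cv2.morphologyEx(b&(1-cv2.dilate(a,np.ones((5,5)))),cv2.MORPH_OPEN,np.ones((4,4)));k,_,st,ce=cv2.connectedComponentsWithStats(d)
    for i in range(1,k): print(n,st[i,4],ce[i]); new+=st[i,4]>60
print(new)
if not new: print(env.close_job())
E
```

```text
top 102 [  2.00980392 423.15686275]
top 16 [  9.5 420.5]
top 12 [  1.  437.5]
top 501 [  6.87824351 459.95409182]
top 16 [ 17.5 465.5]
scene 45 [245.77777778 119.77777778]
scene 36 [259.  131.5]
2
```

The new brown patches in the top view are the image's corner, which the arm hid before. The ones in the scene view are at the gripper's accent marks. Neither is a stray core, so I'm handing in.

```bash
python3 -c "
from workcell import env
print(env.close_job())"
```

```text
the job is handed in; nothing more can be done
None
```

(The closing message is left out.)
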